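Press the labels of a slide carton against fence and plate

ROBOT

A 6-joint arm with a two-finger parallel gripper is mounted at the origin on a cart in front of the work surface, level with it; the furniture and walls round the work are solid. World frame = base frame: x ahead of the robot, y to its left, z up, the work surface at z = 0. Lengths are in m, angles in rad, forces in N, time in s.
With the tool pointing down it reaches from about 0.35 to 0.85 m from the base axis. Payload 8.1 kg.
Tool frame: the origin (TCP) lies between the finger pads; the fingertips stand tips_ahead ahead of it and the grasp point (between the pads) lies 8 mm behind it (tips_ahead is the distance from the TCP to the fingertips, in m); z points along the fingers, x is the direction in which the jaws open and shut, and the axes are right-handed (so a half turn about z gives the same grasp; the last joint's range is limited). The gripper opens to 93 mm and grips with 3 to 60 N. Pads are 15 mm wide; open, the fingers measure 128 mm over their backs; the gripper's body (75 mm by 188 mm) begins 65 mm behind the grasp point.
Start: joints at [1.138, 0.13, 1.488, -0, 1.523, -0.085], TCP at [0.204, 0.564, 0.23] pointing down, gripper open.
Joint ranges: [-2.96, 2.96], [-0.89, 2.26], [0.02, 2.5], [-1.34, 4.48], [0, 2.73], [-2.66, 2.66]. Speed limits (rad/s): [2.39, 2.39, 2.79, 3.14, 3.14, 3.14].

INTERFACE

Orientations are given as a rotation vector (axis times angle).
In Python, from plant import * gives the robot as it stands.
- The arm moves only by the tool play_rows, never from a script. Its argument "increments" is a list that holds one entry, the list of rows, each a list of 4 numbers: the shift along the tool's x, y, z in cm, then the turn about the tool's z in rad. A call has 1 to 5 rows; each row is the pose to reach, as a shift and turn from the pose measured when the call began, along the tool's axes at that moment; what a row does not reach only later rows make up. A row lasts 1/10 s, in which the tool goes at most 50 mm and 8.59 degrees, less where a joint would pass 70% of its speed; a pose out of reach is approached as far as the arm can. A call with a gripper value outside its range is refused whole. "jaw" is the finger opening in cm, from 0 to 9.3, set as the call begins (left out, the last holds). The fingers move at their own pace and stop on an object; "squeeze" is the grip in N (left out, the last holds). Time passes only in rows, so rows that repeat a pose let the fingers close. It gives the time, the measured TCP pose, the force and the opening at its end, in the units of the state.
- read_state(): the state, without advancing time (a new reading comes with each control period).
- read_camera(name): name is "scene" or "top" or "wrist"; returns (picture, depth): 400x640x3 uint8, blue, green, red; 400x640 float32, m along the optical axis (not along the pixel's ray), 0 where there is no reading.
- camera_params(name): a dict with "K" (3x3 intrinsics, pixels), "k1" (the pictures are not rectified: a ray, as slopes to the right and down, at radius r is drawn at 1 + k1 r^2 times it, then the intrinsics apply), "eye" and "orientation" of the camera in the world. Camera axes: x right, y up, looking along -z (the intrinsics and any distortion apply to the point x, -y, -z); pixel columns grow to the right and rows downward; lengths in m; the calibration is good to about 2 mm. A picture is of the moment at which its call begins: read the wrist's pose just before it. camera_params takes no time and is no camera call; for the wrist camera it gives the pose at the moment of the call.
- close_job(): hands the job in, once; it reports no verdict.
The state is a dict: "t": time; "q": joint angles; "dq": joint speeds; "joint_torque": joint torques, N m; "tool_pos": TCP position; "orientation": TCP orientation; "force": force on the tool from outside, world axes, zero at the start; "wrist_torque": the same for the moment, N m; "opening": finger opening in m.
Only numpy, scipy, OpenCV 4.12 (cv2) and the standard library are available. Lean on these libraries where they do the work, as an engineer would, in place of code of your own. Each camera call takes 0.05 s, during which the arm holds its last target.

TASK

Clear the label press by hanging the setting gauge by its eye on the hook of the stand. Then stand the carton of slides upright on the press plate with one narrow end square against the fence, so that its new labels underneath and on that end stick: press it down on the plate and against the fence at the same time with a firm diagonal push, about 10 N each way, and finish while still holding that push. Leave the oil bottle, the screw-top case and the little cover-glass box where they are.

Things in the scene. Friction and masses are not known exactly. Their poses are not given: they have to be found in the camera images.
- gauge_eye (a point): Centre of the eye of the loose setting gauge (about 90 g). The gauge is a flat steel plate 110 x 34 x 6 mm with a through hole (the eye) 19 mm across, its centre 15 mm from one end, and an upright black grip block. At the start it lies flat on the press plate, grip up. Own x axis: along the plate from the grip towards the eye end; z: out of the face that carries the grip. The point lies at half the plate's thickness.
- gauge_grip (a point): Centre of the part of the gauge's grip to hold: 48 mm from the eye's centre towards the other end (-x) and 26 mm above the plate's mid-thickness. The grip block is 22 mm along x, 14 mm wide along y and rises 36 mm above the plate; this point is 23 mm above the plate's upper face. The gauge about balances here. Same axes as gauge_eye.
- hook_stand: Fixed hook stand. Origin: centre of the underside of its 110 x 70 x 8 mm foot (long along x). A post at x = +40 mm carries a level arm, a rod 8 mm thick, whose centre line is 135 mm above the bench; it runs to x = -40 mm, where it turns straight up. Hanging by its eye on the level arm the gauge reaches down to about 35 mm above the bench.
- hook_tip (a point): Top of the upturned, round-ended tip of the hook (rod 8 mm thick), at x = -40 mm of the stand, 164 mm above the bench. Own x axis points from the tip back to the post, as the stand's. The tip stands 25 mm over the top of the level arm; an eye lowered over it catches on the bend, and the gauge then swings down by itself to hang when let go with its far end away from the post.
- press_plate: Fixed flat aluminium press plate, 170 mm along x (from -75 to +95 mm), 120 mm along y, 5 mm thick, on the bench. Origin: on its underside, 10 mm from its centre towards -x, midway along y; x axis towards the fence.
- fence: Fixed upright fence on the far end of the press plate: a grey wall 12 mm thick, 120 mm wide along y, its top 65 mm above the bench. Origin and axes are those of the press plate; its working face is the plane x = +65 mm and looks to -x.
- fence_face (a point): Middle of the lower edge of the fence's working face, where it meets the top of the press plate (5 mm above the bench). x axis: into the fence, square to its face; y: along the fence.
- carton_mid (a point): Centre of the loose carton of slides, a rigid box 32 mm along its x, 82 mm along its y, 58 mm high (z up), 0.22 to 0.4 kg, standing on the bench at the start, beside the press. This point is 29 mm above its underside. Its narrow ends (32 x 58 mm) look along its y; either may go against the fence. It grips plate and fence by friction (about 0.5 to 0.7): pressed down before it has reached the fence, it sticks on the plate and the push never gets to the fence.
- oil_bottle: Bystander: small dropper bottle 31 mm wide, 73 mm high. Origin at the centre of its underside.
- objective_case: Bystander: round screw-top case 41 mm wide, 61 mm high. Origin at the centre of its underside.
- cover_box: Bystander: little lidded cover-glass box, 27 x 27 mm, 16 mm high. Origin at the centre of its underside.

How it is judged:
On the way, in this order (a step that is already met when the one before it is completed fails the run):
1. the gauge hangs by its eye on the hook, let go, carton not yet pressed (z of gauge_eye in the frame of hook_stand between 0.115 and 0.142 m and y of gauge_eye in the frame of hook_stand between -0.015 and 0.015 m and x of gauge_eye in the frame of hook_stand between -0.05 and 0.04 m and angle between gauge_eye's own x axis and vertical below 0.35 rad and contact force between each of the arm, the fingers and gauge below 0.05 N and linear speed of gauge below 0.05 m/s), for 0.3 s.
2. the carton is pressed against fence and plate (contact force between carton and fence above 4 N and contact force between carton and press_plate above 6 N and contact force between any of the fingers, the arm and carton above 2 N and angle between the y axis of carton and the x axis of fence, either way round below 0.09 rad and angle between carton_mid's own z axis and vertical below 0.07 rad and x of carton_mid in the frame of fence_face between -0.046 and -0.036 m and y of carton_mid in the frame of fence_face between -0.045 and 0.045 m and z of carton_mid in the frame of fence_face between 0.024 and 0.034 m and linear speed of carton below 0.02 m/s), for 0.2 s.
At the end, for the whole second after the job is handed in: Gauge hanging still and free by its eye on the hook arm, within 0.35 rad of plumb; carton upright (0.07 rad), narrow end on the fence (square to 0.09 rad, centre within 45 mm of its middle), at rest, held by the robot with over 4 N on the fence and over 6 N on the plate, weight included (all of step 1 and all of step 2); the arm keeps its last pose, push and grip.
It fails at once if the oil bottle is shifted by more than 3 cm or knocked over (distance of oil_bottle from where it was at the start of the episode above 0.03 m or angle between oil_bottle's own z axis and vertical above 0.5 rad).
It fails at once if the screw-top case is shifted by more than 3 cm or knocked over (distance of objective_case from where it was at the start of the episode above 0.03 m or angle between objective_case's own z axis and vertical above 0.5 rad).
It fails at once if the little cover-glass box is shifted by more than 3 cm or knocked over (distance of cover_box from where it was at the start of the episode above 0.03 m or angle between cover_box's own z axis and vertical above 0.5 rad).
It also fails if it takes over 61 s, if anything falls off the work surface, if the arm or the gripper's body presses on something with over 40 N, if the wrist force passes 120 N, or if a joint passes its speed limit or range.

## Working session

There is one attempt and no reset: what is moved stays moved. The work goes in short steps, Python scripts to look and compute and a tool call to move; the robot and the scene stay as the last step left them, time stands still between calls to the robot, and variables do not carry over. Pictures are saved under pics/ and viewed, and the job is handed in when it is done.

Besides the shell and the picture viewer there is one more tool, called as name([rows], argument=value, ...), one row to a line, values as JSON. play_rows: Moves the arm, as the interface text tells. Its arguments: {"type":"object","properties":{"increments":{"type":"array"},"jaw":{"type":"number"},"squeeze":{"type":"number"}},"required":["increments"]}

```bash
ls; mkdir -p pics
cat > h.py <<'E'
from plant import *
import numpy as np, cv2
from scipy.spatial.transform import Rotation as R
def Rm(o):
    o=np.array(o,float)
    return o if o.shape==(3,3) else (R.from_rotvec(o).as_matrix() if o.size==3 else R.from_quat(o).as_matrix())
def pix2w(cp,u,v,d=None,z=None):
    K=np.array(cp["K"]);k=cp["k1"]
    p=np.array([(u-K[0,2])/K[0,0],(v-K[1,2])/K[1,1]])
    s=p.copy()
    for _ in range(30): s=p/(1+k*(s@s))
    ray=Rm(cp["orientation"])@np.array([s[0],-s[1],-1]); e=np.array(cp["eye"])
    if d is None: d=(z-e[2])/ray[2]
    return e+d*ray
def w2pix(cp,P):
    c=Rm(cp["orientation"]).T@(np.array(P)-np.array(cp["eye"]))
    s=np.array([c[0],-c[1]])/-c[2]; s=s*(1+cp["k1"]*(s@s)); K=np.array(cp["K"])
    return K[0,0]*s[0]+K[0,2],K[1,1]*s[1]+K[1,2]
E
python3 - <<'E'
from h import *
s=read_state();print(s)
for n in("scene","top"):
    cp=camera_params(n);print(n,cp)
    im,d=read_camera(n);cv2.imwrite(f"pics/{n}0.png",im);np.savez(f"{n}0.npz",im=im,d=d)
E
```

```text
pics
{'t': 0.0, 'q': array([ 1.13760515e+00,  1.31148191e-01,  1.48926575e+00,  5.16395932e-07,
        1.52299687e+00, -8.54175788e-02]), 'dq': array([-1.41238636e-03,  9.97510443e-05, -2.76950649e-03, -9.88621388e-05,
       -1.47067223e-03, -1.60225602e-03]), 'joint_torque': array([ 3.70300859e-04, -5.59845471e+01, -4.91761851e+01,  7.68914027e-02,
        3.52701510e-02, -1.63186501e-04]), 'tool_pos': array([0.20424293, 0.56358894, 0.22860261]), 'orientation': array([ 2.57152927e+00,  1.80308141e+00, -2.46945156e-03]), 'force': array([-0.1488395 ,  0.36461615, -0.30468008]), 'wrist_torque': array([0.0359741 , 0.00861823, 0.00657391]), 'opening': 0.09310923818833178}
scene {'K': array([[417.39279251,   0.        , 324.70984687],
       [  0.        , 417.39279251, 201.90541216],
       [  0.        ,   0.        ,   1.        ]]), 'k1': -0.003098999098286825, 'eye': array([ 0.12298749, -0.53108215,  0.78628222]), 'orientation': array([ 0.65840267, -0.28980802, -0.74550894])}
top {'K': array([[387.04144805,   0.        , 310.4150954 ],
       [  0.        , 387.04144805, 205.94053424],
       [  0.        ,   0.        ,   1.        ]]), 'k1': -0.052085618653332354, 'eye': array([ 0.39680019, -0.17738142,  0.94598042]), 'orientation': array([ 0.17290767, -0.11169206, -1.5698359 ])}
```

View pics/scene0.png

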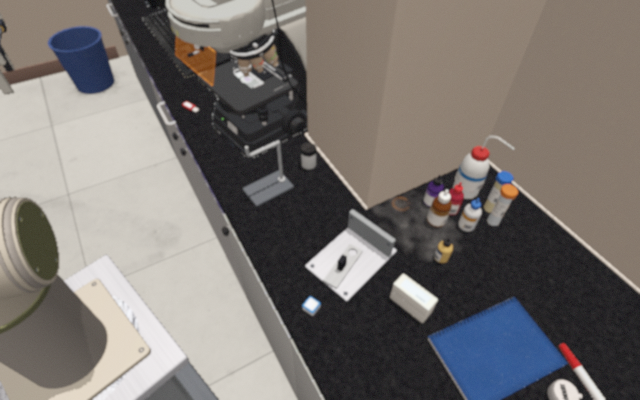

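View pics/top0.png

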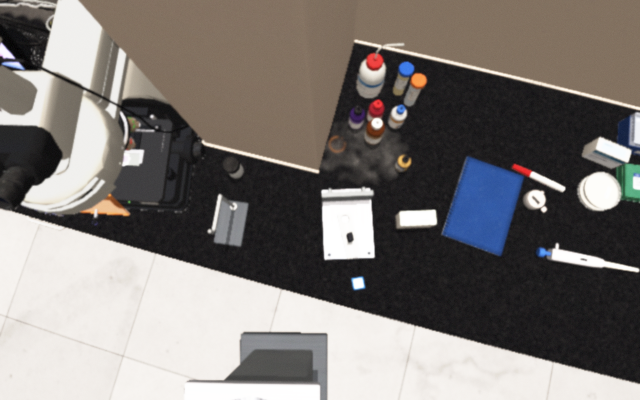

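Run:
```python
from h import *
t=np.load("top0.npz")["im"];s=np.load("scene0.npz")["im"]
def crop(im,x0,y0,x1,y1,f,n): cv2.imwrite(n,cv2.resize(im[y0:y1,x0:x1],None,fx=f,fy=f,interpolation=cv2.INTER_CUBIC))
crop(t,310,170,450,300,5,"pics/t1.png")
crop(t,190,140,270,260,5,"pics/t2.png")
crop(s,290,190,450,330,5,"pics/s1.png")
crop(s,230,130,330,210,7,"pics/s2.png")
```

```text
(no output)
```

View pics/t1.png

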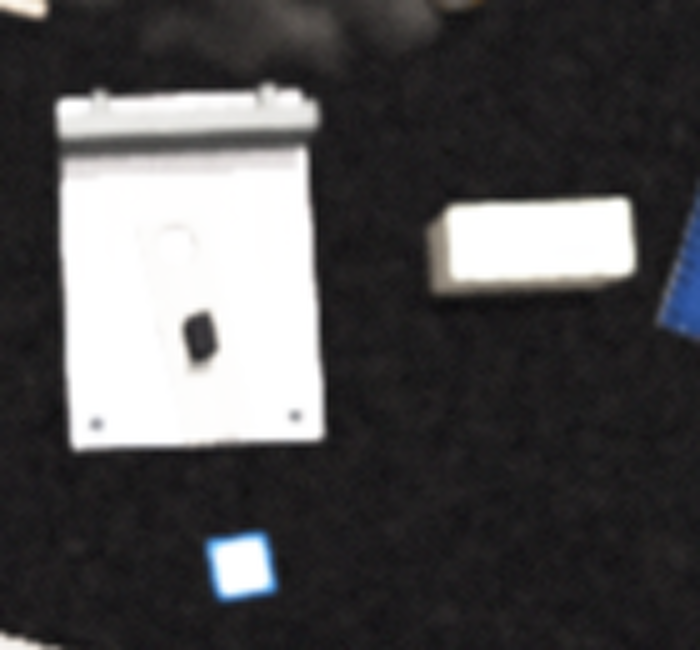

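View pics/t2.png

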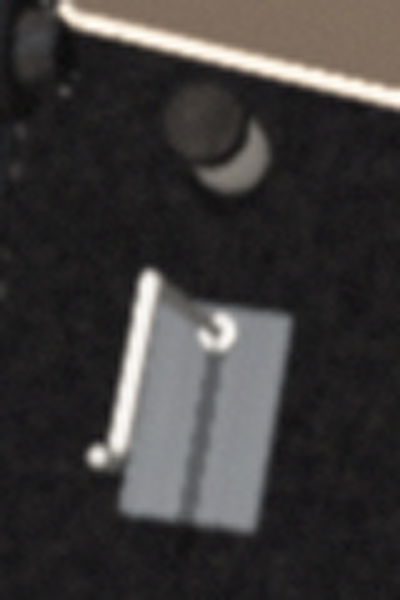

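View pics/s1.png

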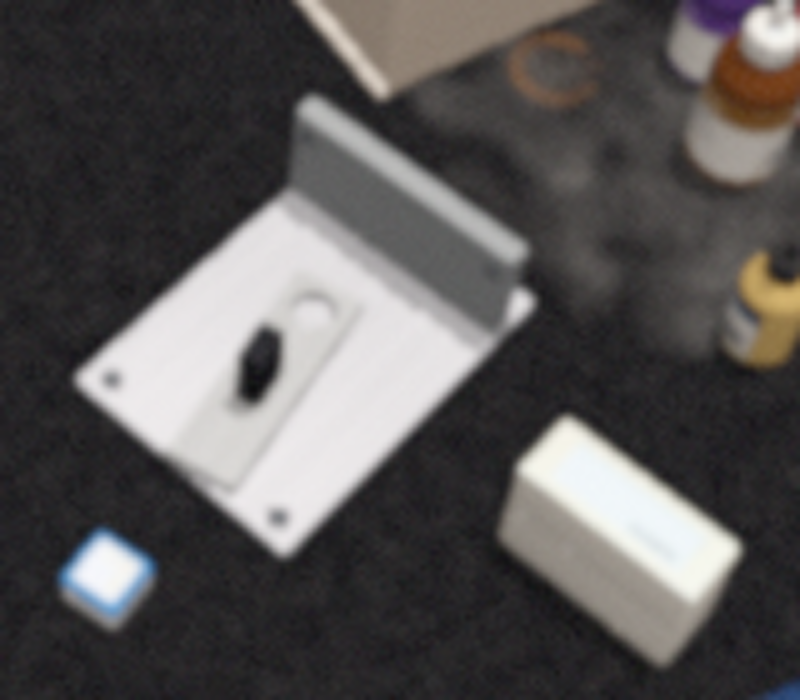

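View pics/s2.png

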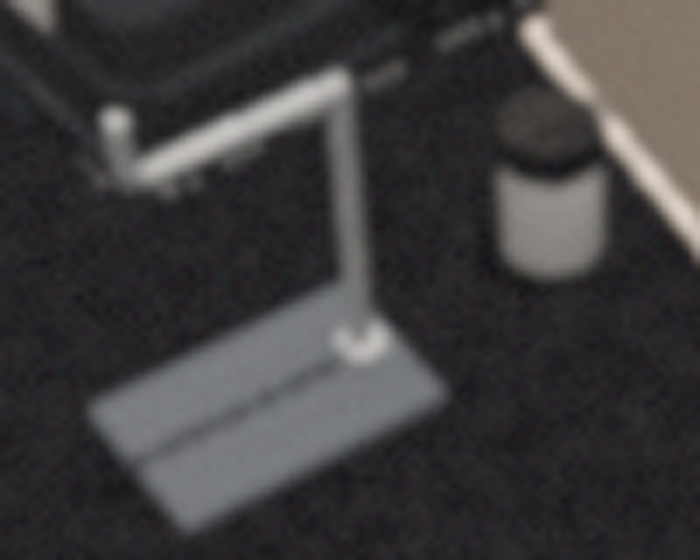

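Run:
```python
from h import *
ct=camera_params("top");cs=camera_params("scene")
T=lambda x,y,f,o,z:pix2w(ct,o[0]+(x+.5)/f-.5,o[1]+(y+.5)/f-.5,z=z)
S=lambda x,y,f,o,z:pix2w(cs,o[0]+(x+.5)/f-.5,o[1]+(y+.5)/f-.5,z=z)
p=lambda n,v:print(n,np.round(v,4))
o=(190,140);o2=(230,130)
for q in[(158,300),(293,318),(258,533),(120,515)]:p("foot t",T(*q,5,o,.008))
for q in[(343,283),(450,395),(190,533),(90,410)]:p("foot s",S(*q,7,o2,.008))
p("tip t",T(98,456,5,o,.163));p("tip s",S(117,122,7,o2,.163))
p("bend post top t",T(150,275,5,o,.137)); p("post top s",S(345,82,7,o2,.137))
p("case t",T(205,125,5,o,.061));p("case s",S(545,130,7,o2,.061))
o=(310,170);o2=(290,190)
for q in[(72,450),(325,440),(303,92),(58,100)]:p("plate t",T(*q,5,o,.005))
for q in[(75,380),(285,557),(537,300)]:p("plate s",S(*q,5,o2,.005))
p("fence low L,R",T(62,152,5,o,.005));p("",T(310,145,5,o,.005))
p("fence top front edge t",T(60,137,5,o,.065));p("",T(318,128,5,o,.065))
p("fence face s bot",S(285,190,5,o2,.005));p("",S(490,340,5,o2,.005))
p("eye t",T(174,243,5,o,.011));p("eye s",S(316,308,5,o2,.011))
p("griptop t",T(197,325,5,o,.047));p("griptop s",S(264,340,5,o2,.047))
for q in[(447,204),(631,198),(634,272),(450,283)]:p("carton t",T(*q,5,o,.058))
for q in[(568,415),(742,550),(693,600),(518,468)]:p("carton s",S(*q,5,o2,.058))
p("cover",T(243,565,5,o,.016))
d=np.load("top0.npz")["d"]
for u,v in [(349,227),(346,220),(415,219),(358,283),(340,200),(347,195)]:p("d",pix2w(ct,u,v,d=d[v,u]))
```

```text
foot t [0.5866 0.0827 0.008 ]
foot t [0.5768 0.0142 0.008 ]
foot t [0.4701 0.0284 0.008 ]
foot t [0.479  0.0973 0.008 ]
foot s [0.5875 0.0863 0.008 ]
foot s [0.5781 0.0169 0.008 ]
foot s [0.4705 0.0315 0.008 ]
foot s [0.481  0.1009 0.008 ]
tip t [0.4898 0.0622 0.163 ]
tip s [0.4904 0.0658 0.163 ]
bend post top t [0.5715 0.0509 0.137 ]
post top s [0.572  0.0541 0.137 ]
case t [0.6613 0.0488 0.061 ]
case s [0.6598 0.0524 0.061 ]
plate t [ 0.4375 -0.1734  0.005 ]
plate t [ 0.4418 -0.295   0.005 ]
plate t [ 0.6135 -0.2892  0.005 ]
plate t [ 0.6105 -0.1675  0.005 ]
plate s [ 0.4396 -0.1703  0.005 ]
plate s [ 0.4435 -0.2915  0.005 ]
plate s [ 0.6161 -0.2848  0.005 ]
fence low L,R [ 0.584  -0.1694  0.005 ]
 [ 0.5866 -0.2919  0.005 ]
fence top front edge t [ 0.5792 -0.169   0.065 ]
 [ 0.5825 -0.2885  0.065 ]
fence face s bot [ 0.5799 -0.1637  0.005 ]
 [ 0.5846 -0.2835  0.005 ]
eye t [ 0.5372 -0.2237  0.011 ]
eye s [ 0.5387 -0.2207  0.011 ]
griptop t [ 0.4932 -0.232   0.047 ]
griptop s [ 0.4921 -0.2307  0.047 ]
carton t [ 0.5475 -0.3479  0.058 ]
carton t [ 0.5497 -0.433   0.058 ]
carton t [ 0.5152 -0.4324  0.058 ]
carton t [ 0.5107 -0.3478  0.058 ]
carton s [ 0.5482 -0.3449  0.058 ]
carton s [ 0.5491 -0.4287  0.058 ]
carton s [ 0.5187 -0.4277  0.058 ]
carton s [ 0.5152 -0.3459  0.058 ]
cover [ 0.3829 -0.2536  0.016 ]
d [ 0.5153 -0.2344  0.0126]
d [ 0.5337 -0.2279  0.0044]
d [ 0.5266 -0.3831  0.0615]
d [ 0.382 -0.253  0.017]
d [ 0.5825 -0.2136  0.0112]
d [ 0.5832 -0.2279  0.0661]
```

```bash
cat >> h.py <<'E'
def inc(P,phi=None,s=None):
    s=s or read_state(); M=Rm(s["orientation"]); d=M.T@(np.array(P)-s["tool_pos"])*100
    h=np.arctan2(M[1,0],M[0,0]); t=0 if phi is None else -(phi-h)
    t=(t+np.pi)%(2*np.pi)-np.pi
    print("pos",np.round(s["tool_pos"],4),"head",round(h,3),"tilt",np.round(M[:2,2],4),"t",round(s["t"],2),"F",np.round(s["force"],1),"open",round(s["opening"],4))
    print("INC",np.round(d,2),round(t,3),"rows",max(np.linalg.norm(d)/5,abs(t)/.15).round(1))
E
python3 - <<'E'
import plant
print([n for n in dir(plant) if n[0]!='_'])
print(getattr(plant,'tips_ahead',None))
from h import *
inc([0.36,0.2,0.30],-0.2); inc([.47,-.23,.25],-1.373)
E
```

```text
['IKError', 'camera_params', 'close_job', 'read_camera', 'read_state', 'tips_ahead']
0.011
pos [0.2043 0.5636 0.2287] head 1.223 tilt [-0.0007 -0.0015] t 0.1 F [ 0.  -0.6 -0.3] open 0.0931
INC [-28.89  27.03  -7.09] 1.423 rows 9.5
pos [0.2043 0.5636 0.2287] head 1.223 tilt [-0.0007 -0.0015] t 0.1 F [ 0.  -0.6 -0.3] open 0.0931
INC [-65.56  52.03  -2.03] 2.596 rows 17.3
```

play_rows([
  [[-4, 4, -4, 0.15], [-8, 8, -7, 0.3], [-12, 11, -7, 0.45], [-15, 14, -7, 0.6], [-18, 17, -7, 0.75]],
], jaw=7)

```text
t: 0.6
tool_pos: [0.2971, 0.3482, 0.299]
orientation: [3.055, 0.728, -0.0]
force: [1.1, 0.3, -0.1]
opening: 0.07
```

```bash
python3 -c "
from h import *
inc([0.36,0.2,0.30],-0.2); inc([.47,-.23,.25],-1.373)"
```

```text
pos [0.2971 0.3482 0.299 ] head 0.468 tilt [ 0.0001 -0.0009] t 0.6 F [ 1.1  0.3 -0.1] open 0.07
INC [-1.07 16.07 -0.08] 0.668 rows 4.5
pos [0.2971 0.3482 0.299 ] head 0.468 tilt [ 0.0001 -0.0009] t 0.6 F [ 1.1  0.3 -0.1] open 0.07
INC [-10.63  59.41   4.96] 1.841 rows 12.3
```

play_rows([
  [[0, 5, 0, 0.15], [-1, 9.5, 0, 0.3], [-1, 14, 0, 0.45], [-1.5, 18.5, 0, 0.6], [-2, 23, 0, 0.75]],
])

```text
t: 1.1
tool_pos: [0.383, 0.1321, 0.299]
orientation: [3.109, -0.443, 0.001]
force: [1.2, -0.0, 0.2]
opening: 0.07
```

```bash
python3 -c "
from h import *
inc([.46,-.23,.25],-1.373)"
```

```text
pos [0.383  0.1321 0.299 ] head -0.283 tilt [ 0.0002 -0.0009] t 1.1 F [ 1.2 -0.   0.2] open 0.07
INC [17.5  32.62  4.94] 1.09 rows 7.5
```

play_rows([
  [[2.3, 4.4, 0, 0.15], [4.6, 8.7, 0, 0.3], [7, 13, 0, 0.45], [9.3, 17.4, 0.5, 0.6], [11.7, 21.7, 1, 0.75]],
])

```text
t: 1.6
tool_pos: [0.4346, -0.1111, 0.2892]
orientation: [2.731, -1.552, 0.002]
force: [1.7, -0.1, 1.0]
opening: 0.07
```

```bash
python3 -c "
from h import *
inc([.46,-.23,.25],-1.373)"
```

```text
pos [ 0.4346 -0.1111  0.2892] head -1.034 tilt [ 0.0008 -0.0009] t 1.6 F [ 1.7 -0.1  1. ] open 0.07
INC [11.51  3.91  3.93] 0.339 rows 2.6
```

play_rows([
  [[3.9, 1.3, 1.3, 0.12], [7.7, 2.6, 2.6, 0.24], [11.5, 3.9, 3.9, 0.34], [11.5, 3.9, 3.9, 0.34], [11.5, 3.9, 3.9, 0.34]],
])

```text
t: 2.1
tool_pos: [0.4593, -0.2301, 0.2491]
orientation: [2.428, -1.993, -0.003]
force: [-0.4, 0.1, -0.2]
opening: 0.0703
```

Run:
```python
from h import *
inc([.46,-.23,.25],-1.373)
cp=camera_params("wrist");im,d=read_camera("wrist")
import pickle;pickle.dump((cp,im,d),open("w1.pkl","wb"));cv2.imwrite("pics/w1.png",im)
print(cp)
```

```text
pos [ 0.4593 -0.2301  0.2491] head -1.375 tilt [-0.0015  0.0009] t 2.1 F [-0.4  0.1 -0.2] open 0.0703
INC [ 0.   -0.07 -0.09] -0.002 rows 0.0
{'K': array([[328.74313442,   0.        , 319.59192411],
       [  0.        , 328.74313442, 197.26340997],
       [  0.        ,   0.        ,   1.        ]]), 'k1': -0.009686752373493758, 'eye': array([ 0.53627754, -0.21481482,  0.40495144]), 'orientation': array([-0.23208731,  0.19332573, -1.36504201])}
```

View pics/w1.png

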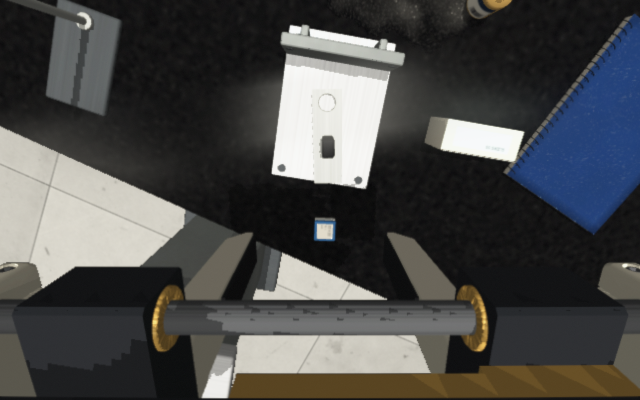

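Run:
```python
from h import *
import pickle
cp,im,d=pickle.load(open("w1.pkl","rb"))
cv2.imwrite("pics/w1c.png",cv2.resize(im[15:195,265:415],None,fx=4,fy=4,interpolation=cv2.INTER_CUBIC)[:600])
cv2.imwrite("pics/w1d.png",cv2.resize(im[105:170,415:535],None,fx=6,fy=6,interpolation=cv2.INTER_CUBIC))
```

```text
(no output)
```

View pics/w1c.png

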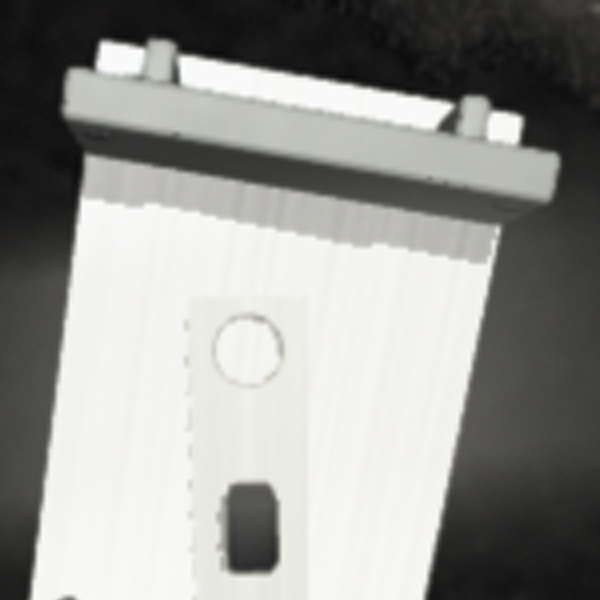

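View pics/w1d.png

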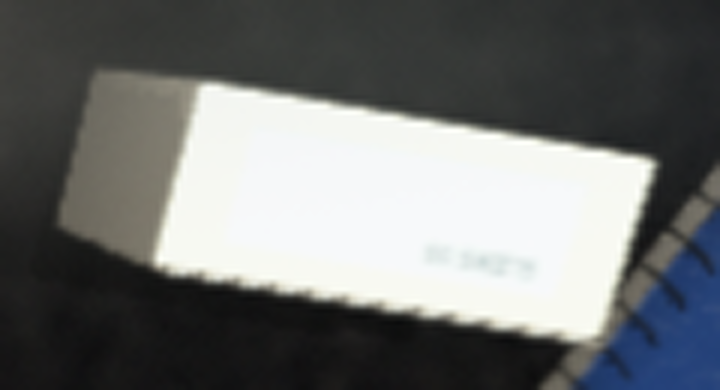

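Run:
```python
from h import *
import pickle
cp,im,d=pickle.load(open("w1.pkl","rb"))
W=lambda x,y,f,o,z:pix2w(cp,o[0]+(x+.5)/f-.5,o[1]+(y+.5)/f-.5,z=z)
p=lambda n,v:print(n,np.round(v,4))
o=(265,15)
e=W(248,350,4,o,.011);p("eye",e)
for x in (187+2,308):
    a=W(x,310,4,o,.011);b=W(x,590,4,o,.011); p("side",a); print(np.arctan2(*(a-b)[1::-1]))
p("gauge end",W(248,297,4,o,.011))
p("grip base eye side",W(250,482,4,o,.011));p("grip far top",W(254,573,4,o,.047))
p("fence face top L,R",W(83,132,4,o,.065));p("",W(545,203,4,o,.065))
p("fence face bot",W(85,155,4,o,.005));p("",W(500,225,4,o,.005))
o=(415,105)
for q in[(203,82),(657,160),(600,340),(155,267)]:p("carton",W(*q,6,o,.058))
p("plate edge near L,R",pix2w(cp,272,173,z=.005));p("",pix2w(cp,366,188,z=.005))
p("stand foot",pix2w(cp,104,115,z=.008))
inc([.4895,-.2317,.1],-1.373)
```

```text
eye [ 0.5389 -0.2218  0.011 ]
side [ 0.5463 -0.203   0.011 ]
0.18958137840197042
side [ 0.553  -0.2364  0.011 ]
0.21412725841185817
gauge end [ 0.5531 -0.2189  0.011 ]
grip base eye side [ 0.5022 -0.2299  0.011 ]
grip far top [ 0.4814 -0.2345  0.047 ]
fence face top L,R [ 0.5799 -0.1722  0.065 ]
 [ 0.586  -0.2843  0.065 ]
fence face bot [ 0.5818 -0.1662  0.005 ]
 [ 0.5866 -0.2855  0.005 ]
carton [ 0.5474 -0.347   0.058 ]
carton [ 0.5503 -0.4283  0.058 ]
carton [ 0.5185 -0.4297  0.058 ]
carton [ 0.5154 -0.3481  0.058 ]
plate edge near L,R [ 0.4429 -0.1724  0.005 ]
 [ 0.447  -0.2911  0.005 ]
stand foot [0.4739 0.0327 0.008 ]
pos [ 0.4597 -0.2295  0.25  ] head -1.373 tilt [-0.0001  0.0001] t 2.15 F [0.7 0.1 1. ] open 0.0699
INC [ 0.8  -2.88 15.  ] 0.0 rows 3.1
```

play_rows([
  [[0.4, -1.6, 4.5, 0], [0.8, -3.1, 9, 0], [0.8, -3.1, 13.5, 0], [0.8, -3.1, 16.5, 0], [0.8, -3.1, 16.5, 0]],
], jaw=5)

```text
t: 2.65
tool_pos: [0.4887, -0.2279, 0.0806]
orientation: [2.432, -1.987, -0.013]
force: [0.1, 0.2, -0.6]
opening: 0.0497
```

Run:
```python
from h import *
inc([.492,-.2315,.026],-1.369)
im,d=read_camera("wrist");cv2.imwrite("pics/w2.png",im)
```

```text
pos [ 0.4887 -0.2279  0.0806] head -1.37 tilt [-0.0071  0.0045] t 2.65 F [ 0.1  0.2 -0.6] open 0.0497
INC [ 0.45 -0.28  5.45] -0.001 rows 1.1
```

View pics/w2.png

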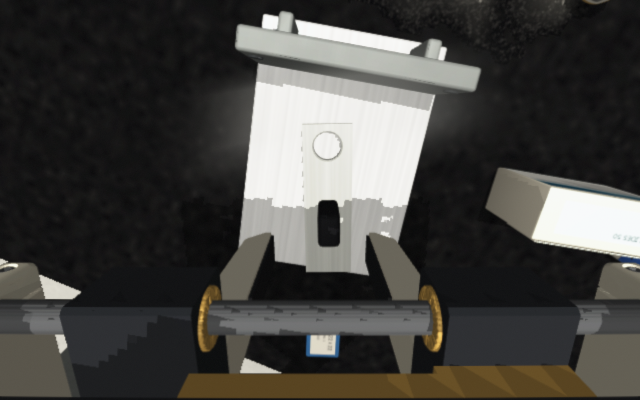

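play_rows([
  [[0.3, -0.3, 2.5, 0], [0.4, -0.3, 4.5, 0], [0.4, -0.3, 5.4, 0], [0.4, -0.3, 5.4, 0], [0.4, -0.3, 5.4, 0]],
])

```text
t: 3.2
tool_pos: [0.4954, -0.2328, 0.032]
orientation: [-2.433, 1.988, 0.002]
force: [0.5, -0.3, -0.3]
opening: 0.0499
```

Run:
```python
from h import *
inc([.492,-.2315,.026],-1.369)
```

```text
pos [ 0.4954 -0.2328  0.032 ] head -1.37 tilt [-0.0009  0.0008] t 3.2 F [ 0.5 -0.3 -0.3] open 0.0499
INC [-0.2  0.3  0.6] -0.001 rows 0.1
```

play_rows([
  [[-0.2, 0.3, 0.6, 0], [-0.2, 0.3, 0.6, 0], [-0.2, 0.3, 0.6, 0]],
])

```text
t: 3.5
tool_pos: [0.4921, -0.2315, 0.0265]
orientation: [-2.433, 1.988, 0.001]
force: [-0.6, -0.0, 0.6]
opening: 0.0499
```

play_rows([
  [[0, 0, 0, 0], [0, 0, 0, 0], [0, 0, 0, 0], [0, 0, 0, 0], [0, 0, 0, 0]],
], jaw=0.5, squeeze=25)

```text
t: 4.0
tool_pos: [0.4921, -0.2316, 0.0264]
orientation: [-2.433, 1.988, 0.001]
force: [0.0, -0.9, -0.4]
opening: 0.0145
```

Run:
```python
from h import *
inc([.492,-.2315,.026],-1.369)
```

```text
pos [ 0.4921 -0.2316  0.0264] head -1.37 tilt [-0.0005  0.0005] t 4.0 F [ 0.  -0.9 -0.4] open 0.0145
INC [-0.01  0.01  0.04] -0.001 rows 0.0
```

play_rows([
  [[0, 0, -3, 0], [0, 0, -8, 0], [0, 0, -13, 0], [0, 0, -18, 0], [0, 0, -22, 0]],
])

```text
t: 4.5
tool_pos: [0.4925, -0.2318, 0.2498]
orientation: [-2.432, 1.988, -0.003]
force: [1.0, -0.4, -1.1]
opening: 0.0137
```

Run:
```python
from h import *
inc([.435,.07,.25],-1.699)
im,d=read_camera("wrist");cv2.imwrite("pics/w3.png",im)
```

```text
pos [ 0.4925 -0.2318  0.2498] head -1.37 tilt [ 0.0017 -0.0007] t 4.5 F [ 1.  -0.4 -1.1] open 0.0137
INC [-30.73  -0.37  -0.05] 0.329 rows 6.1
```

View pics/w3.png

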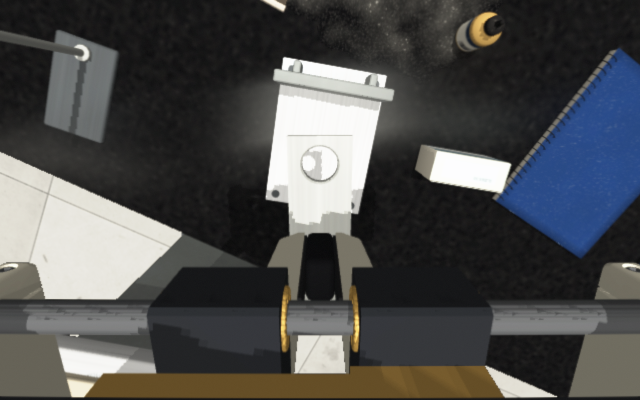

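play_rows([
  [[-4, 0, 0, 0.06], [-9, 0, 0, 0.12], [-14, 0, 0, 0.18], [-19, 0, 0, 0.24], [-23, 0, 0, 0.3]],
])

```text
t: 5.05
tool_pos: [0.4481, -0.0057, 0.2552]
orientation: [-2.103, 2.328, -0.016]
force: [1.1, 0.3, -0.7]
opening: 0.0141
```

Run:
```python
from h import *
inc([.4417,.0693,.225],-1.699)
```

```text
pos [ 0.4481 -0.0057  0.2552] head -1.672 tilt [ 0.0097 -0.005 ] t 5.05 F [ 1.1  0.3 -0.7] open 0.0141
INC [-7.4   1.43  2.97] 0.027 rows 1.6
```

play_rows([
  [[-2, 0.4, 0.5, 0.01], [-5, 1, 1.2, 0.03], [-7.4, 1.4, 2, 0.03], [-7.4, 1.4, 2, 0.03], [-7.4, 1.4, 2, 0.03]],
])

```text
t: 5.55
tool_pos: [0.4416, 0.0694, 0.2343]
orientation: [-2.071, 2.358, -0.016]
force: [-0.2, 0.3, -0.9]
opening: 0.0139
```

Run:
```python
from h import *
import pickle
inc([.4417,.0693,.225],-1.699)
cp=camera_params("wrist");im,d=read_camera("wrist");cv2.imwrite("pics/w4.png",im)
pickle.dump((cp,im,d),open("w4.pkl","wb"))
cv2.imwrite("pics/w4c.png",cv2.resize(im[90:270,230:410],None,fx=3.3,fy=3.3,interpolation=cv2.INTER_CUBIC))
for n in("top","scene"):
    im,d=read_camera(n);cv2.imwrite(f"pics/{n}4.png",im);np.savez(f"{n}4.npz",im=im,d=d)
    cv2.imwrite(f"pics/{n}4c.png",cv2.resize(im[150:270,180:300] if n=="top" else im[100:220,210:330],None,fx=5,fy=5,interpolation=cv2.INTER_CUBIC))
```

```text
pos [0.4416 0.0694 0.2343] head -1.701 tilt [ 0.0089 -0.0055] t 5.55 F [-0.2  0.3 -0.9] open 0.0139
INC [ 0.01 -0.    0.93] -0.002 rows 0.2
```

View pics/w4c.png

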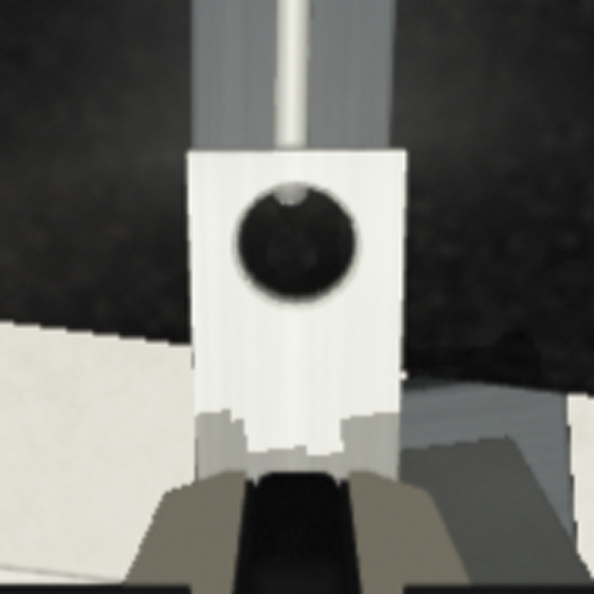

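View pics/top4c.png

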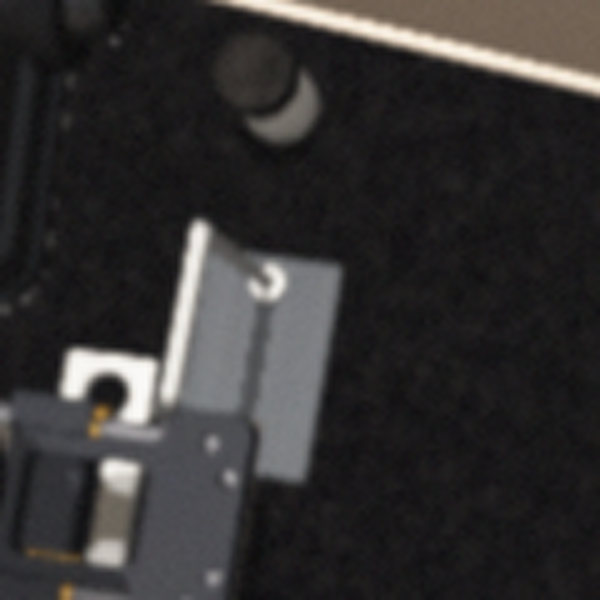

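View pics/scene4c.png

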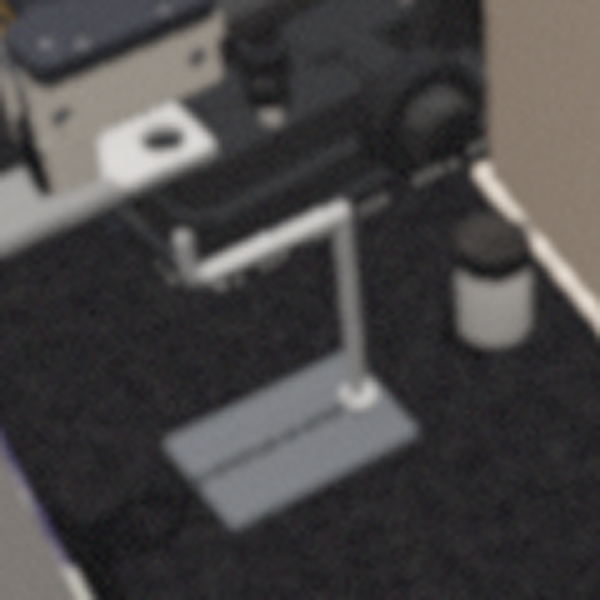

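Run:
```python
from h import *
import pickle
cp,im,d=pickle.load(open("w4.pkl","rb"))
W=lambda x,y,z:pix2w(cp,230+(x+.5)/3.3-.5,90+(y+.5)/3.3-.5,z=z)
p=lambda n,v:print(n,np.round(v,4))
p("eye top w",W(296,242,.219));p("gauge end corners",W(188,151,.219));p("",W(407,151,.219)); 
p("tip front edge w",W(290,205,.162))
cs=camera_params("scene");S=lambda x,y,z:pix2w(cs,210+(x+.5)/5-.5,100+(y+.5)/5-.5,z=z)
p("eye s",S(163,138,.219));p("tip s",S(184,235,.163))
ct=camera_params("top");T=lambda x,y,z:pix2w(ct,180+(x+.5)/5-.5,150+(y+.5)/5-.5,z=z)
p("end L t",T(68,350,.219));p("end R t",T(158,360,.219))
for q in ([.4893,.0632,.164],[.487,.0632,.164]):
  u,v=w2pix(cp,q);print((u+.5-230)*3.3,(v+.5-90)*3.3)
p("arm line w",W(290,140,.139));p("",W(293,20,.139))
```

```text
eye top w [0.4894 0.0642 0.219 ]
gauge end corners [0.5058 0.0791 0.219 ]
 [0.5014 0.0451 0.219 ]
tip front edge w [0.488  0.0655 0.162 ]
eye s [0.489  0.0663 0.219 ]
tip s [0.4914 0.0667 0.163 ]
end L t [0.505  0.0776 0.219 ]
end R t [0.5009 0.042  0.219 ]
300.64428549831945 198.92389777734599
302.0629433638129 209.8421015228787
arm line w [0.4997 0.064  0.139 ]
 [0.5256 0.0599 0.139 ]
```

play_rows([
  [[0, -0.2, 1, 0], [0, -0.2, 2, 0], [0, -0.2, 2.6, 0], [0, -0.2, 2.6, 0], [0, -0.2, 2.6, 0]],
])

```text
t: 6.2
tool_pos: [0.4442, 0.0679, 0.2087]
orientation: [-2.067, 2.361, -0.016]
force: [-0.1, -0.2, -0.6]
opening: 0.0136
```

Run:
```python
from h import *
import pickle
inc([.4435,.0702,.163],-1.699)
cp=camera_params("wrist");im,d=read_camera("wrist")
cv2.imwrite("pics/w5c.png",cv2.resize(im[90:270,230:410],None,fx=3.3,fy=3.3,interpolation=cv2.INTER_CUBIC))
im,d=read_camera("scene")
cv2.imwrite("pics/s5c.png",cv2.resize(im[100:220,210:330],None,fx=5,fy=5,interpolation=cv2.INTER_CUBIC))
```

```text
pos [0.4442 0.0679 0.2087] head -1.703 tilt [ 0.0094 -0.0054] t 6.2 F [-0.1 -0.2 -0.6] open 0.0136
INC [-0.24  0.15  4.57] -0.004 rows 0.9
```

View pics/w5c.png

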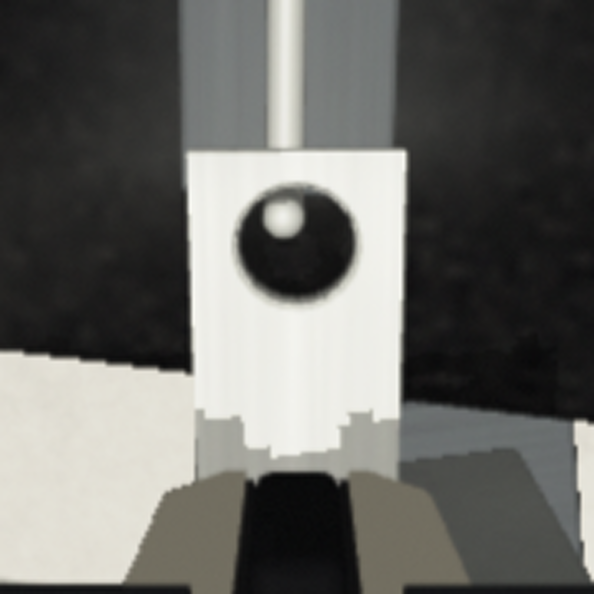

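View pics/s5c.png

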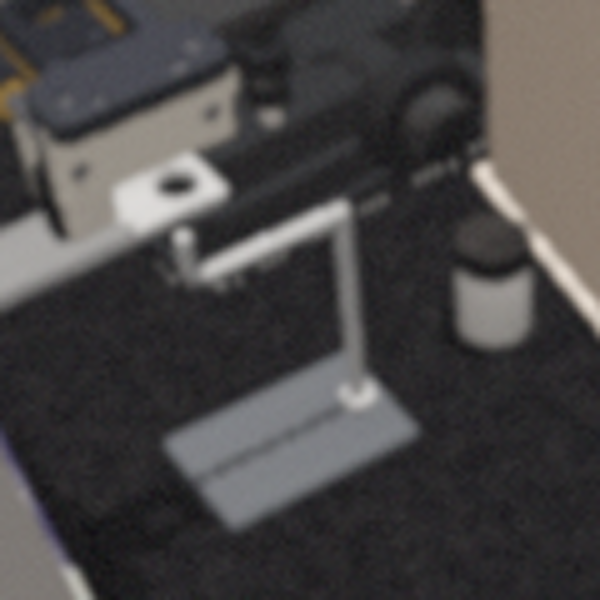

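Run:
```python
from h import *
cp=camera_params("wrist")
W=lambda x,y,z:pix2w(cp,230+(x+.5)/3.3-.5,90+(y+.5)/3.3-.5,z=z)
print(W(296,242,.1935),W(284,216,.163))
inc([.4435,.0702,.163],-1.699)
```

```text
[0.49232296 0.06272828 0.1935    ] [0.49252054 0.06490861 0.163     ]
pos [0.4446 0.068  0.2093] head -1.703 tilt [ 0.0106 -0.0053] t 6.3 F [ 1.3  0.  -0.9] open 0.0139
INC [-0.22  0.19  4.63] -0.004 rows 0.9
```

play_rows([
  [[-0.24, 0, 0.3, 0], [-0.24, 0, 0.5, 0], [-0.24, 0.02, 1.2, 0], [-0.24, 0.02, 2, 0], [-0.24, 0.02, 2, 0]],
])

```text
t: 6.8
tool_pos: [0.4439, 0.0703, 0.1875]
orientation: [-2.068, 2.362, -0.015]
force: [-0.1, -0.4, -1.3]
opening: 0.0138
```

Run:
```python
from h import *
inc([.4447,.0703,.163],-1.699)
cp=camera_params("wrist");im,d=read_camera("wrist")
cv2.imwrite("pics/w6c.png",cv2.resize(im[90:270,230:410],None,fx=3.3,fy=3.3,interpolation=cv2.INTER_CUBIC))
```

```text
pos [0.4439 0.0703 0.1875] head -1.703 tilt [ 0.0079 -0.0055] t 6.8 F [-0.1 -0.4 -1.3] open 0.0138
INC [-0.02 -0.05  2.45] -0.004 rows 0.5
```

View pics/w6c.png

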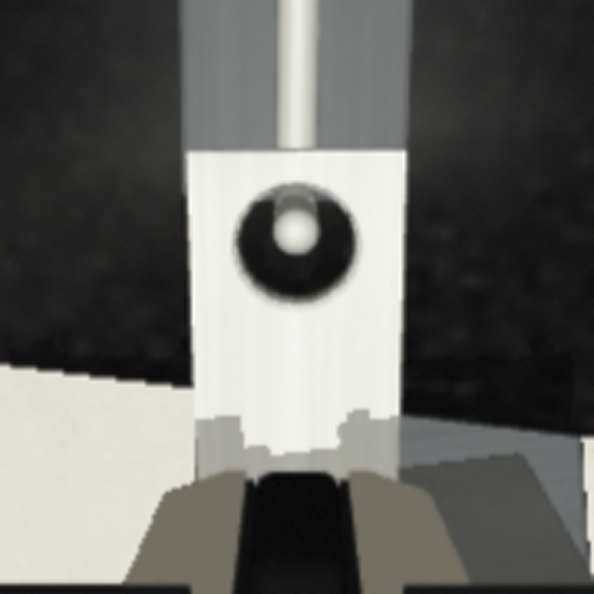

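play_rows([
  [[0, 0, 0.6, 0], [0, 0, 1.2, 0], [0, 0, 1.8, 0], [0, 0, 2.3, 0], [0, 0, 2.3, 0]],
])

```text
t: 7.35
tool_pos: [0.4438, 0.0701, 0.1641]
orientation: [-2.068, 2.362, -0.014]
force: [-0.6, 0.0, -1.0]
opening: 0.014
```

Run:
```python
from h import *
inc([.4447,.0703,.162],-1.699)
cp=camera_params("wrist");im,d=read_camera("wrist")
cv2.imwrite("pics/w7c.png",cv2.resize(im[90:270,230:410],None,fx=3.3,fy=3.3,interpolation=cv2.INTER_CUBIC))
im,d=read_camera("scene")
cv2.imwrite("pics/s7c.png",cv2.resize(im[100:220,210:330],None,fx=5,fy=5,interpolation=cv2.INTER_CUBIC))
```

```text
pos [0.4438 0.0701 0.1641] head -1.703 tilt [ 0.007  -0.0055] t 7.35 F [-0.6  0.  -1. ] open 0.014
INC [-0.03 -0.08  0.21] -0.004 rows 0.0
```

View pics/w7c.png

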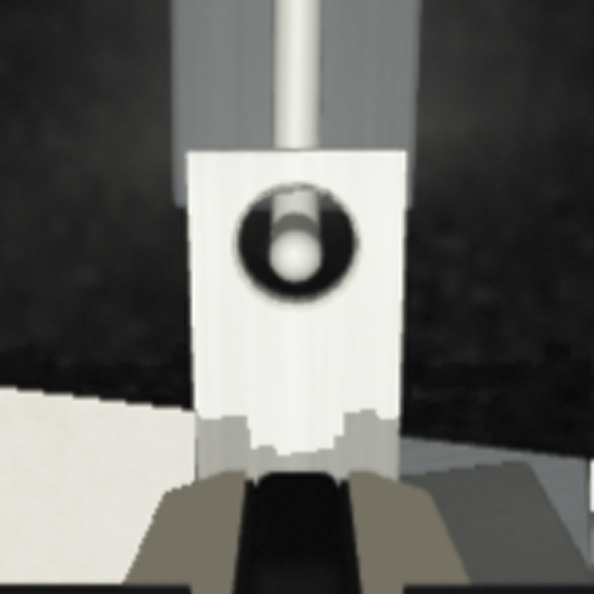

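View pics/s7c.png

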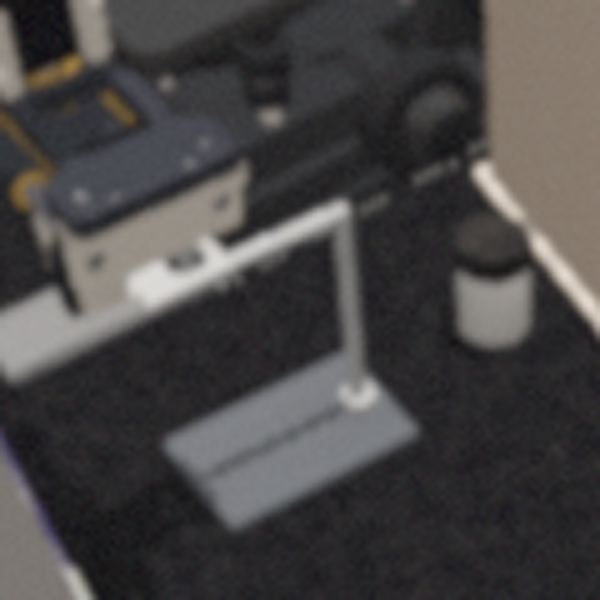

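play_rows([
  [[0, 0, 0.2, 0], [0, 0, 0.3, 0], [0, 0, 0.3, 0]],
])

```text
t: 7.75
tool_pos: [0.4443, 0.0701, 0.1621]
orientation: [-2.068, 2.362, -0.015]
force: [0.4, -0.2, -1.3]
opening: 0.0138
```

play_rows([
  [[0, 0, 0, 0], [0, 0, 0, 0], [0, 0, 0, 0], [0, 0, 0, 0], [0, 0, 0, 0]],
], jaw=6)

```text
t: 8.25
tool_pos: [0.4444, 0.0702, 0.1621]
orientation: [-2.068, 2.361, -0.015]
force: [0.3, 0.6, 0.4]
opening: 0.0492
```

Run:
```python
from h import *
inc([.4447,.0703,.162],-1.699)
im,d=read_camera("scene")
cv2.imwrite("pics/s8c.png",cv2.resize(im[100:220,210:330],None,fx=5,fy=5,interpolation=cv2.INTER_CUBIC))
im,d=read_camera("wrist")
cv2.imwrite("pics/w8.png",im)
```

```text
pos [0.4444 0.0702 0.1621] head -1.703 tilt [ 0.0085 -0.0054] t 8.25 F [0.3 0.6 0.4] open 0.0492
INC [-0.02 -0.03  0.01] -0.004 rows 0.0
```

View pics/s8c.png

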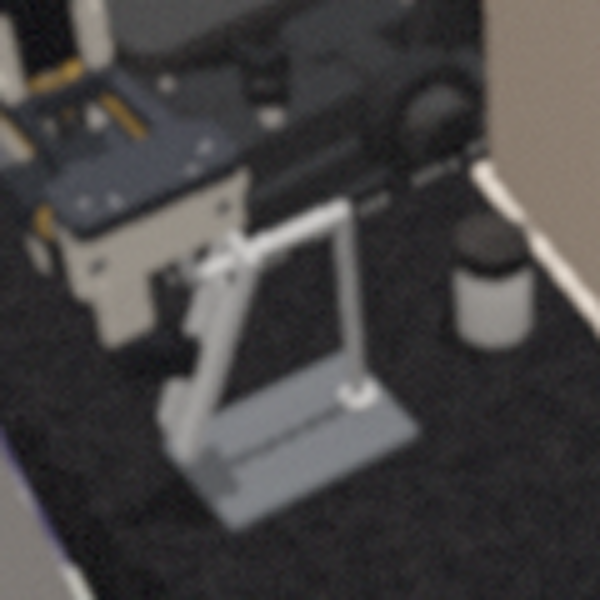

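View pics/w8.png

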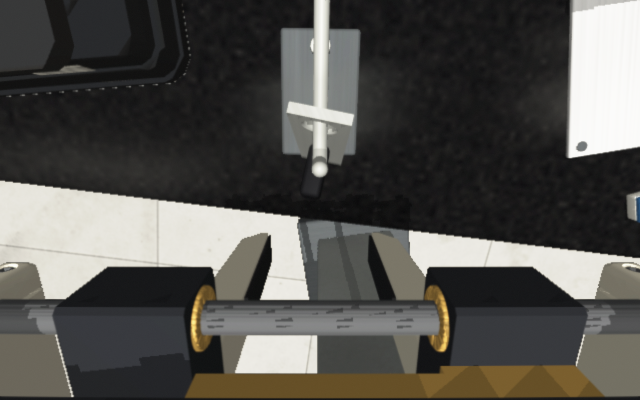

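play_rows([
  [[0, 0.5, -3, 0], [0, 1, -6, 0], [0, 1, -9, 0], [0, 1, -12, 0], [0, 1, -12, 0]],
], jaw=7)

```text
t: 8.85
tool_pos: [0.4355, 0.0723, 0.287]
orientation: [-2.064, 2.357, -0.023]
force: [0.3, -0.5, 0.0]
opening: 0.0702
```

Run:
```python
from h import *
inc([.531,-.388,.25],.033)
im,d=read_camera("scene")
cv2.imwrite("pics/s9c.png",cv2.resize(im[100:220,210:330],None,fx=5,fy=5,interpolation=cv2.INTER_CUBIC))
```

```text
pos [0.4355 0.0723 0.287 ] head -1.703 tilt [ 0.0161 -0.005 ] t 8.85 F [ 0.3 -0.5  0. ] open 0.0702
INC [ 44.35 -15.48   4.08] -1.736 rows 11.6
```

View pics/s9c.png

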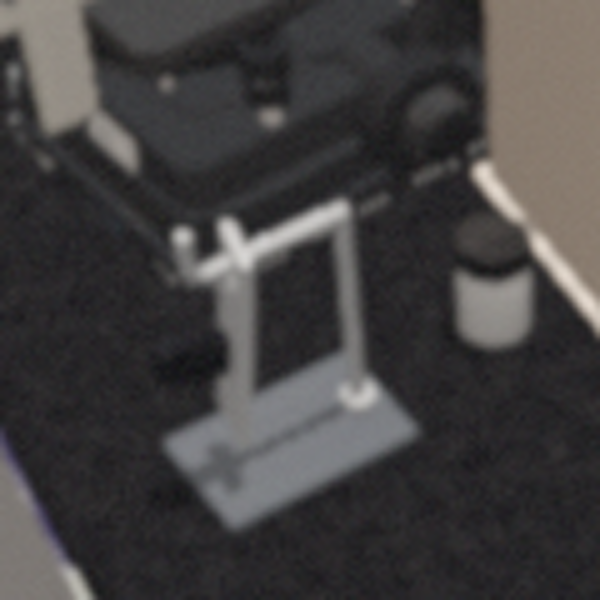

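play_rows([
  [[4, -1.2, 0, -0.15], [8.5, -2.4, 0, -0.3], [13, -4, 0, -0.45], [17.5, -6, 0, -0.6], [22, -7.5, 0, -0.75]],
])

```text
t: 9.4
tool_pos: [0.476, -0.1384, 0.2845]
orientation: [-2.729, 1.552, -0.019]
force: [0.5, 0.2, -0.3]
opening: 0.0702
```

Run:
```python
from h import *
inc([.5322,-.3884,.22],.037)
ct=camera_params("top")
print(pix2w(ct,322,171,z=0),pix2w(ct,205,142,z=0))
d=np.load("top0.npz")["d"]
for u,v in[(325,150),(318,165),(310,150),(330,120),(340,80)]:print(pix2w(ct,u,v,d=d[v,u]))
```

```text
pos [ 0.476  -0.1384  0.2845] head -1.034 tilt [ 0.0115 -0.0044] t 9.4 F [ 0.5  0.2 -0.3] open 0.0702
INC [24.29  8.    6.63] -1.071 rows 7.1
[ 0.65973712 -0.16977055  0.        ] [7.41804383e-01 1.34599094e-01 1.11022302e-16]
[ 7.15185094e-01 -1.77769540e-01 -1.27735549e-04]
[ 0.66887104 -0.16015404  0.02279138]
[ 0.66446143 -0.14552903  0.15187172]
[ 0.78157947 -0.19085338  0.03522601]
[ 0.87292308 -0.21615169  0.06698033]
```

play_rows([
  [[4, 1.3, 1, -0.15], [8, 2.6, 2, -0.3], [12.2, 4, 3, -0.45], [16.3, 5.3, 4, -0.6], [20, 6.6, 5, -0.75]],
])

```text
t: 9.9
tool_pos: [0.5215, -0.3459, 0.2333]
orientation: [3.108, -0.445, 0.015]
force: [-0.1, -0.4, 1.1]
opening: 0.0698
```

Run:
```python
from h import *
inc([.5322,-.3884,.15],.037)
```

```text
pos [ 0.5215 -0.3459  0.2333] head -0.285 tilt [ 0.0095 -0.0028] t 9.9 F [-0.1 -0.4  1.1] open 0.0698
INC [2.14 3.78 8.35] -0.322 rows 2.1
```

play_rows([
  [[1, 1.7, 2, -0.13], [2.1, 3.8, 4, -0.26], [2.1, 3.8, 6.5, -0.32], [2.1, 3.8, 6.5, -0.32], [2.1, 3.8, 6.5, -0.32]],
])

```text
t: 10.4
tool_pos: [0.5307, -0.3875, 0.167]
orientation: [3.141, 0.052, 0.011]
force: [0.2, 0.0, 0.4]
opening: 0.07
```

Run:
```python
from h import *
inc([.5322,-.3884,.026],.037)
cp=camera_params("wrist");im,d=read_camera("wrist")
import pickle;pickle.dump((cp,im,d),open("w9.pkl","wb"));cv2.imwrite("pics/w9.png",im)
```

```text
pos [ 0.5307 -0.3875  0.167 ] head 0.033 tilt [ 0.0069 -0.0004] t 10.4 F [0.2 0.  0.4] open 0.07
INC [ 0.05  0.09 14.1 ] -0.004 rows 2.8
```

View pics/w9.png

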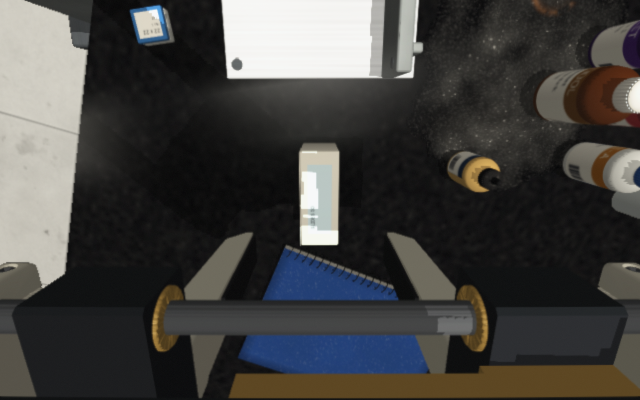

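play_rows([
  [[0, 0.1, 4, 0], [0, 0.1, 8, 0], [0, 0.1, 11, 0], [0, 0.1, 13, 0], [0, 0.1, 14.1, 0]],
])

```text
t: 10.95
tool_pos: [0.533, -0.3886, 0.0273]
orientation: [3.139, 0.052, 0.014]
force: [-0.7, 0.4, -0.1]
opening: 0.0704
```

Run:
```python
from h import *
inc([.5322,-.3884,.026],.037)
```

```text
pos [ 0.533  -0.3886  0.0273] head 0.033 tilt [ 0.0088 -0.002 ] t 10.95 F [-0.7  0.4 -0.1] open 0.0704
INC [-0.08 -0.02  0.12] -0.004 rows 0.0
```

play_rows([
  [[-0.1, 0, 0.1, 0], [-0.1, 0, 0.1, 0], [-0.1, 0, 0.1, 0], [-0.1, 0, 0.1, 0], [-0.1, 0, 0.1, 0]],
], jaw=2, squeeze=45)

```text
t: 11.45
tool_pos: [0.5325, -0.3892, 0.0275]
orientation: [3.138, 0.052, 0.016]
force: [-1.5, -0.5, 2.0]
opening: 0.0344
```

play_rows([
  [[0, 0, 0, 0], [0, 0, -2, 0], [0, 0, -4.5, 0], [0, 0, -6, 0], [0, 0, -6, 0]],
])

```text
t: 11.95
tool_pos: [0.5335, -0.3903, 0.0906]
orientation: [3.134, 0.052, 0.022]
force: [-0.0, -0.2, -2.8]
opening: 0.0315
```

Run:
```python
from h import *
inc([.515,-.24,.09],.034-np.pi/2)
im,d=read_camera("scene")
cv2.imwrite("pics/s10.png",im)
cv2.imwrite("pics/s10c.png",cv2.resize(im[190:350,230:480],None,fx=3,fy=3,interpolation=cv2.INTER_CUBIC))
```

```text
pos [ 0.5335 -0.3903  0.0906] head 0.033 tilt [ 0.0141 -0.0065] t 11.95 F [-0.  -0.2 -2.8] open 0.0315
INC [ -1.35 -15.08  -0.07] 1.57 rows 10.5
```

View pics/s10c.png

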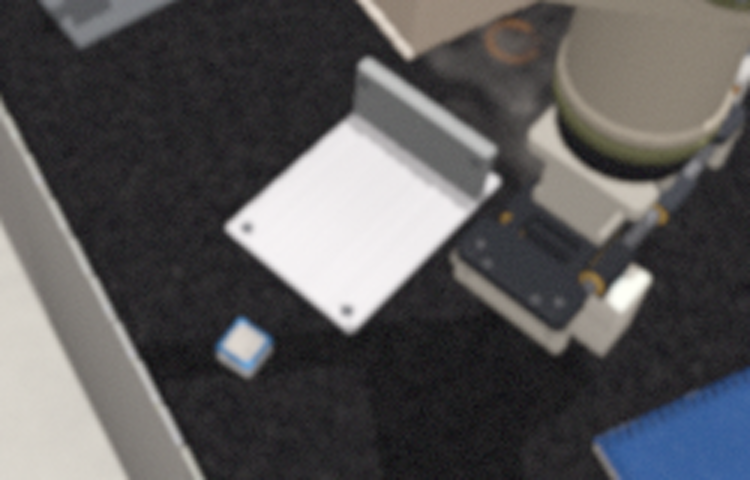

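play_rows([
  [[-1, 0, -1.5, 0.1], [-2, -1, -3, 0.22], [-3, -3, -3, 0.36], [-3.5, -5, -3, 0.5], [-3.5, -8, -3, 0.64]],
])

```text
t: 12.5
tool_pos: [0.4931, -0.3103, 0.1159]
orientation: [2.994, -0.95, 0.017]
force: [0.9, 0.3, -2.1]
opening: 0.0317
```

Run:
```python
from h import *
inc([.505,-.24,.12],.034-np.pi/2)
```

```text
pos [ 0.4931 -0.3103  0.1159] head -0.614 tilt [ 0.0102 -0.0039] t 12.5 F [ 0.9  0.3 -2.1] open 0.0317
INC [-3.07 -6.43 -0.42] 0.923 rows 6.2
```

play_rows([
  [[-0.6, -1.3, 0, 0.14], [-1.2, -2.6, 0, 0.28], [-1.8, -3.9, 0, 0.42], [-2.4, -5, 0, 0.56], [-3, -6.4, 0, 0.7]],
])

```text
t: 13.0
tool_pos: [0.5044, -0.2397, 0.1138]
orientation: [-2.479, 1.925, -0.012]
force: [0.1, -0.3, -2.4]
opening: 0.0319
```

Run:
```python
from h import *
inc([.505,-.24,.09],.034-np.pi/2)
```

```text
pos [ 0.5044 -0.2397  0.1138] head -1.32 tilt [ 0.0077 -0.0026] t 13.0 F [ 0.1 -0.3 -2.4] open 0.0319
INC [ 0.03 -0.03  2.38] 0.217 rows 1.4
```

play_rows([
  [[0, 0, 2, 0.12], [0, 0, 4, 0.215], [0, 0, 6, 0.215], [0, 0, 7.4, 0.215], [0, 0, 7.4, 0.215]],
])

```text
t: 13.5
tool_pos: [0.5025, -0.2384, 0.0361]
orientation: [-2.259, 2.18, -0.002]
force: [-0.4, -0.5, -3.0]
opening: 0.0317
```

Run:
```python
from h import *
inc([.54,-.24,.037],.036-np.pi/2)
cp=camera_params("wrist");im,d=read_camera("wrist")
import pickle;pickle.dump((cp,im,d),open("w11.pkl","wb"));cv2.imwrite("pics/w11.png",im)
im,d=read_camera("scene")
cv2.imwrite("pics/s11c.png",cv2.resize(im[150:350,200:480],None,fx=2.8,fy=2.8,interpolation=cv2.INTER_CUBIC))
```

```text
pos [ 0.5025 -0.2384  0.0361] head -1.535 tilt [0.0023 0.0006] t 13.5 F [-0.4 -0.5 -3. ] open 0.0317
INC [ 0.29 -3.74 -0.08] -0.0 rows 0.8
```

View pics/w11.png

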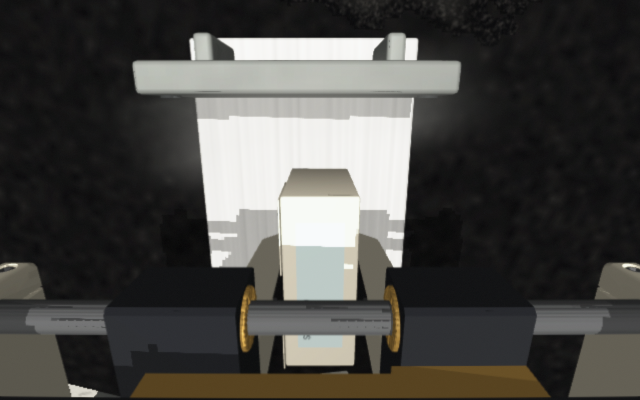

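View pics/s11c.png

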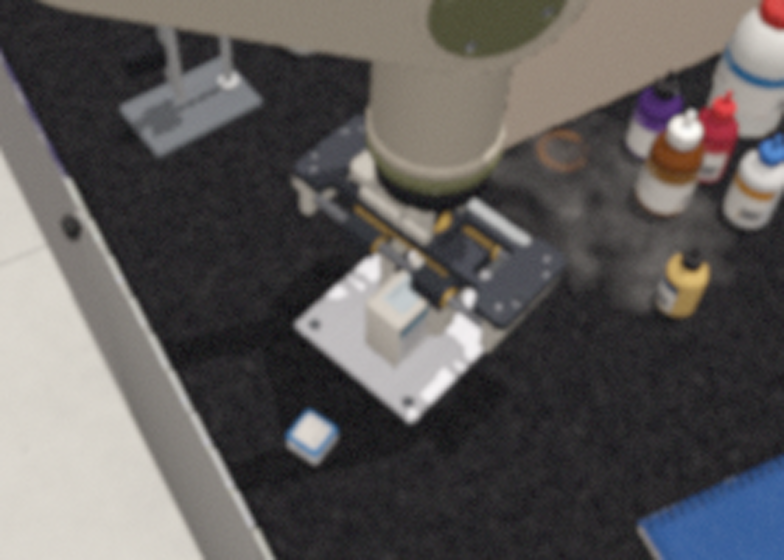

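play_rows([
  [[0, -1.2, 0, 0], [0, -2.4, 0.1, 0], [0, -3.1, 0.15, 0], [0, -3.3, 0.15, 0], [0, -3.4, 0.15, 0]],
])

```text
t: 14.1
tool_pos: [0.5389, -0.2386, 0.0386]
orientation: [-2.259, 2.179, -0.011]
force: [-0.3, 0.1, -2.9]
opening: 0.0316
```

Run:
```python
from h import *
inc([.54,-.24,.037],.036-np.pi/2)
```

```text
pos [ 0.5389 -0.2386  0.0386] head -1.535 tilt [ 0.0072 -0.0023] t 14.1 F [-0.3  0.1 -2.9] open 0.0316
INC [ 0.14 -0.1   0.16] 0.0 rows 0.0
```

play_rows([
  [[0, 0, 0.35, 0], [0, -0.1, 0.35, 0], [0, -0.2, 0.35, 0], [0, -0.3, 0.35, 0], [0, -0.4, 0.35, 0]],
])

```text
t: 14.6
tool_pos: [0.5407, -0.2385, 0.0349]
orientation: [-2.261, 2.181, -0.004]
force: [-15.4, 0.8, 6.7]
opening: 0.0315
```

Run:
```python
from h import *
inc([.543,-.24,.035],.036-np.pi/2)
```

```text
pos [ 0.5407 -0.2385  0.0349] head -1.535 tilt [ 0.0023 -0.0016] t 14.6 F [-15.4   0.8   6.7] open 0.0315
INC [ 0.16 -0.22 -0.01] 0.0 rows 0.1
```

play_rows([
  [[0, -0.05, 0.1, 0], [0, -0.05, 0.2, 0], [0, -0.05, 0.3, 0], [0, -0.05, 0.35, 0], [0, -0.05, 0.35, 0]],
])

```text
t: 15.1
tool_pos: [0.5407, -0.2386, 0.0323]
orientation: [2.261, -2.181, 0.003]
force: [-9.7, 2.4, 9.1]
opening: 0.0319
```

Run:
```python
from h import *
inc([.543,-.24,.035],.036-np.pi/2)
```

```text
pos [ 0.5407 -0.2386  0.0323] head -1.535 tilt [ 0.0011 -0.0016] t 15.1 F [-9.7  2.4  9.1] open 0.0319
INC [ 0.15 -0.22 -0.26] 0.0 rows 0.1
```

play_rows([
  [[0, -0.12, 0.1, 0], [0, -0.12, 0.2, 0], [0, -0.12, 0.2, 0], [0, -0.12, 0.2, 0]],
])

```text
t: 15.5
tool_pos: [0.5408, -0.2386, 0.0323]
orientation: [2.26, -2.179, -0.0]
force: [-17.9, 4.4, 21.7]
opening: 0.0318
```

Run:
```python
from h import *
inc([.543,-.24,.035],.036-np.pi/2)
```

```text
pos [ 0.5408 -0.2386  0.0323] head -1.535 tilt [-0.0015 -0.0013] t 15.5 F [-17.9   4.4  21.7] open 0.0318
INC [ 0.15 -0.21 -0.27] 0.0 rows 0.1
```

play_rows([
  [[0, -0.07, 0.12, 0], [0, -0.07, 0.12, 0], [0, -0.07, 0.12, 0], [0, -0.07, 0.12, 0], [0, -0.07, 0.12, 0]],
])

```text
t: 16.0
tool_pos: [0.5407, -0.2386, 0.0323]
orientation: [2.259, -2.179, -0.002]
force: [-13.4, 3.2, 13.7]
opening: 0.0316
```

Run:
```python
from h import *
inc([.543,-.24,.035],.036-np.pi/2)
cp=camera_params("wrist");im,d=read_camera("wrist");cv2.imwrite("pics/w12.png",im)
im,d=read_camera("scene");cv2.imwrite("pics/s12.png",im)
cv2.imwrite("pics/s12c.png",cv2.resize(im[100:330,220:440],None,fx=2.6,fy=2.6,interpolation=cv2.INTER_CUBIC))
im,d=read_camera("top");cv2.imwrite("pics/t12c.png",cv2.resize(im[130:300,190:390],None,fx=3.4,fy=3.4,interpolation=cv2.INTER_CUBIC))
inc([.543,-.24,.035],.036-np.pi/2)
```

```text
pos [ 0.5407 -0.2386  0.0323] head -1.534 tilt [-0.0032 -0.0011] t 16.0 F [-13.4   3.2  13.7] open 0.0316
INC [ 0.15 -0.22 -0.27] 0.0 rows 0.1
pos [ 0.5407 -0.2386  0.0323] head -1.534 tilt [-0.0033 -0.0011] t 16.15 F [-14.1   2.7  14.1] open 0.032
INC [ 0.15 -0.22 -0.27] 0.0 rows 0.1
```

View pics/w12.png

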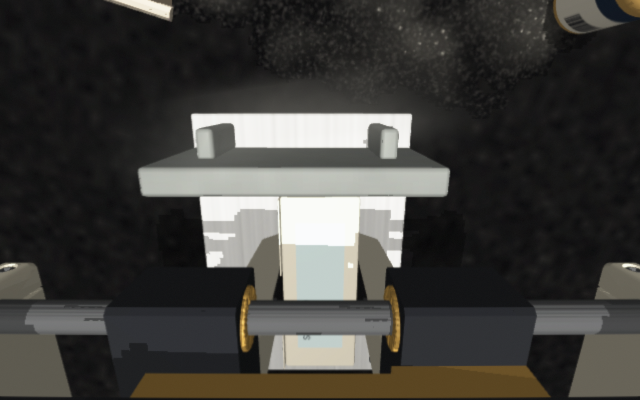

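View pics/s12c.png

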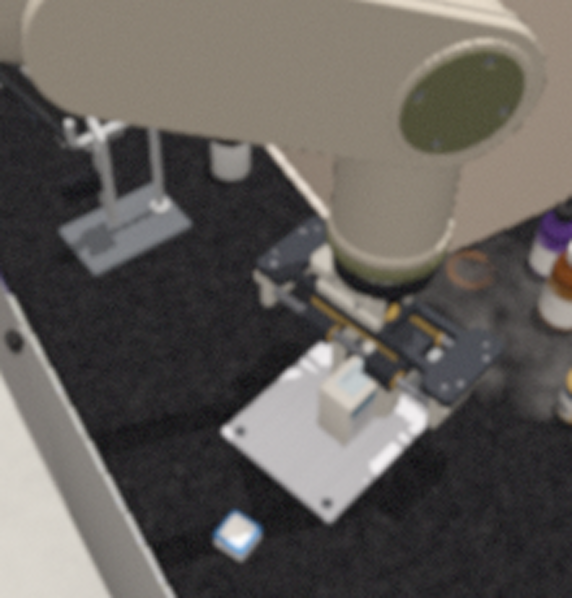

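View pics/t12c.png

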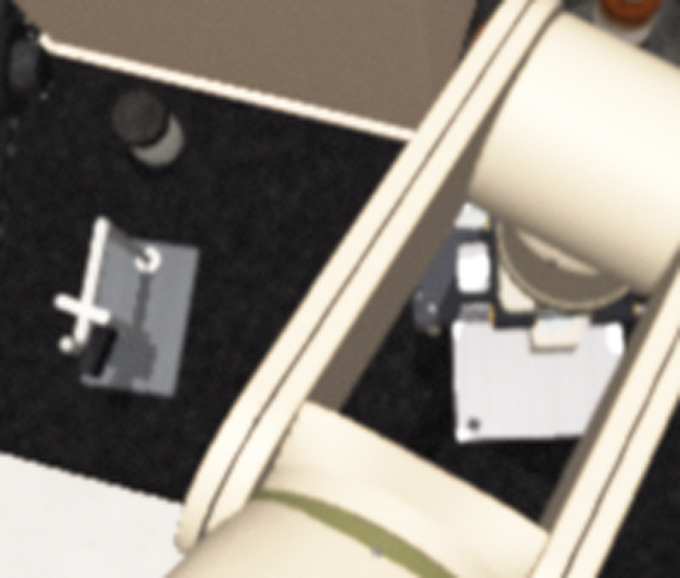

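play_rows([
  [[0, -0.03, 0, 0], [0, -0.03, 0, 0], [0, -0.06, 0, 0], [0, -0.07, 0, 0], [0, -0.07, 0, 0]],
])

```text
t: 16.65
tool_pos: [0.5407, -0.2385, 0.0323]
orientation: [2.259, -2.178, -0.005]
force: [-9.2, 0.8, 4.3]
opening: 0.0318
```

Run:
```python
from h import *
inc([.543,-.24,.035],.036-np.pi/2)
```

```text
pos [ 0.5407 -0.2385  0.0323] head -1.534 tilt [-0.0048 -0.0008] t 16.65 F [-9.2  0.8  4.3] open 0.0318
INC [ 0.16 -0.22 -0.27] 0.0 rows 0.1
```

play_rows([
  [[0, -0.08, 0.02, 0], [0, -0.08, 0.08, 0], [0, -0.08, 0.15, 0], [0, -0.08, 0.15, 0], [0, -0.08, 0.15, 0]],
])

```text
t: 17.15
tool_pos: [0.5407, -0.2385, 0.0322]
orientation: [2.258, -2.177, -0.007]
force: [-16.7, 3.8, 17.0]
opening: 0.0317
```

Run:
```python
from h import *
inc([.543,-.24,.035],.036-np.pi/2)
im,d=read_camera("scene")
cv2.imwrite("pics/s13c.png",cv2.resize(im[120:220,220:330],None,fx=5,fy=5,interpolation=cv2.INTER_CUBIC))
cv2.imwrite("pics/s13d.png",cv2.resize(im[200:300,290:400],None,fx=6,fy=6,interpolation=cv2.INTER_CUBIC))
inc([.543,-.24,.035],.036-np.pi/2)
```

```text
pos [ 0.5407 -0.2385  0.0322] head -1.534 tilt [-0.0066 -0.0006] t 17.15 F [-16.7   3.8  17. ] open 0.0317
INC [ 0.15 -0.22 -0.28] 0.0 rows 0.1
pos [ 0.5407 -0.2385  0.0323] head -1.534 tilt [-0.0065 -0.0006] t 17.2 F [-15.6   3.9  16.6] open 0.0317
INC [ 0.15 -0.22 -0.27] 0.0 rows 0.1
```

View pics/s13c.png

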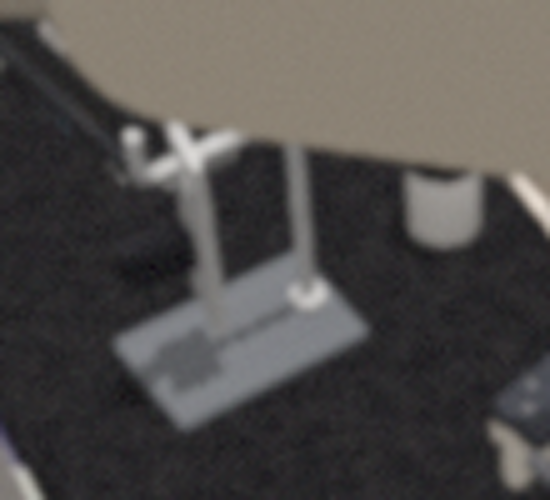

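View pics/s13d.png

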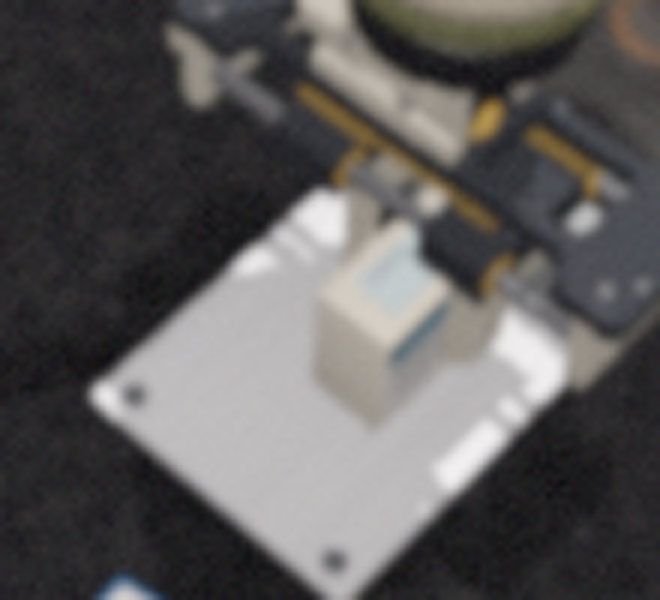

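Run:
```python
from h import *
close_job()
s=read_state();print(s["t"],s["force"],s["tool_pos"])
```

```text
the job is handed in; nothing more can be done
the job is handed in; nothing more can be done
```

The setting gauge is hanging by its eye on the hook arm, and the carton is pressed against the fence and the plate. I handed the job in at about 17.2 s, with the arm still holding that push. No verdict came back.

- **Gauge:** the last pictures show it hanging free and close to plumb near the bend, with no visible motion. I judged the angle by eye and did not measure it.
- **Carton:** it stands upright on the plate with one narrow end on the fence, about 10 mm off the fence's middle. The tool was square to the fence to about 0.01 rad, and its tilt was below 0.01 rad.
- **Push:** the last wrist reading was 15.6 N against the fence and 16.6 N down, more than the roughly 10 N each way you asked for. The wrist sensor cannot separate the plate and fence forces from friction, so both limits being met is inferred. To load the fence first, I eased off the downward push, pushed forward, then pressed down again.
- **Bystanders:** I never went near the oil bottle, the screw-top case or the cover-glass box. The case and the box are in place in the last views where they can be seen. The bottle was last seen clearly in place at 13.5 s, just before the press, and the arm partly blocks it afterwards.

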